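Move repaired devices to the test rack in reverse order

ROBOT

A 7-joint arm with a two-finger parallel gripper is mounted at the origin on the work surface. World frame = base frame: x ahead of the robot, y to its left, z up, the work surface at z = 0. Lengths are in m, angles in rad, forces in N, time in s.
With the tool pointing down it reaches from about 0.425 to 0.925 m from the base axis. Payload 6.8 kg.
Tool frame: the origin (TCP) lies between the finger pads; the fingertips stand 11 mm ahead of it and the grasp point (between the pads) lies 8 mm behind it; z points along the fingers, y is the line along which they close (so a half turn about z gives the same grasp; the last joint's range is limited). The gripper opens to 85 mm and grips with 20 to 120 N. Pads are 22 mm wide; open, the fingers measure 114 mm over their backs; the gripper's body (76 mm by 85 mm) begins 54 mm behind the grasp point. The pads swing forward as they close: fully open they stand 13 mm farther back than shut.
Start: joints at [-1.252, 0.477, 0.022, 1.555, -0.011, 1.109, -0.083], TCP at [0.279, 0.614, 0.213] pointing down, gripper open.
Joint ranges: [-2.96, 2.96], [-0.34, 2.1], [-1.41, 1.46], [0.24, 2.44], [-1.37, 4.51], [0.17, 1.92], [-2.96, 2.96]. Speed limits (rad/s): [2.39, 2.39, 3.14, 3.14, 3.14, 3.14, 3.14].

INTERFACE

Orientations are given as a rotation vector (axis times angle).
In Python, from bench import r gives the robot as it stands.
- The arm moves only by the tool send_rows, never from a script. Its argument "deltas" is a list of rows, each an object of numbers: "dx", "dy", "dz": the shift along the world's x, y, z in mm; "rx", "ry", "rz": the turn, a rotation vector about the world's x, y, z in degrees. A call has 1 to 5 rows; each row is the pose to reach, as a shift and turn from the pose commanded when the call began; what a row does not reach only later rows make up. A row lasts 1/12 s, in which the tool goes at most 41.7 mm and 7.16 degrees, less where a joint would pass 70% of its speed; a pose out of reach is approached as far as the arm can. A call with a gripper value outside its range is refused whole. "jaw" is the finger opening in mm, from 0 to 85.4, set as the call begins (left out, the last holds). The fingers move at their own pace and stop on an object; "newtons" is the grip in N (left out, the last holds). Time passes only in rows, so rows that repeat a pose let the fingers close. It gives the time, the measured TCP pose, the force, the opening and the grip force at its end, in the units of the state.
- r.get_obs(): the state, without advancing time (a new reading comes with each control period).
- r.grab_frame(name): name is "scene" or "top"; returns a dict with "frame" (480x640x3 uint8, blue, green, red), "z_map" (480x640 float32, m along the optical axis (not along the pixel's ray), 0 where there is no reading), "vertical_fov" (degrees; the focal length in pixels is half the picture's height over the tangent of half this angle, whatever the lens; pixels are square), "cx", "cy" (the principal point, pixels), "xyz" and "orientation" of the camera in the world. Camera axes: x right, y down, z forward; pixel columns grow to the right and rows downward; lengths in m; the calibration is good to about 2 mm. A picture is of the moment at which its call begins.
- r.hand_in(): hands the job in; it is judged then, once.
The state is a dict: "clock": time; "joints": joint angles; "qvel": joint speeds; "tau": joint torques, N m; "tcp_pos": TCP position; "orientation": TCP orientation; "contact_force": force on the tool from outside, world axes, zero at the start; "moment": the same for the moment, N m; "grip_width": finger opening in m; "gripper_force": force on a finger pad.
Only numpy, scipy, OpenCV 4.12 (cv2) and the standard library are available. Lean on these libraries where they do the work, as an engineer would, in place of code of your own. Each camera call takes 0.05 s, during which the arm holds its last target. There are 200 camera calls.

TASK

Move the four devices from the intake rack (the wooden board with white cradles) to the empty black test rack, in reverse order: the one leftmost in the intake rack goes into the rightmost slot, the second from the left into the second from the right, and so on. Stand each one on its long edge as it stands now, fully down in its own slot and centred along the slot's length; set them down gently and do not drop them or tip them over.

Things in the scene. Friction and masses are not known exactly. Their poses are not given: they have to be found in the camera images.
- large_phone: The longest device: a black phone, dark screen, 165 mm long, 14 mm thick, 80 mm high as it stands on a long edge, about 230 g (varies by a quarter either way). Origin: centre of its underside (the edge it stands on); x along its length, y across its thickness, z up. Best held across its thickness near mid-length with the fingertips at most 32 mm below its top edge, so that they clear the guides. 41 mm of air to each neighbour.
- medium_phone: The second longest device: a bronze-brown phone, dark screen, 148 mm long, 14 mm thick, 76 mm high as it stands on a long edge, about 190 g (varies by a quarter either way). Origin: centre of its underside (the edge it stands on); x along its length, y across its thickness, z up. Best held across its thickness near mid-length with the fingertips at most 32 mm below its top edge, so that they clear the guides. 41 mm of air to each neighbour.
- small_phone: The third longest device: a white phone, dark screen, 128 mm long, 14 mm thick, 74 mm high as it stands on a long edge, about 160 g (varies by a quarter either way). Origin: centre of its underside (the edge it stands on); x along its length, y across its thickness, z up. Best held across its thickness near mid-length with the fingertips at most 32 mm below its top edge, so that they clear the guides. 41 mm of air to each neighbour.
- hotspot: The shortest device: a grey pocket wireless hotspot with a round disc on one face, 104 mm long, 14 mm thick, 72 mm high as it stands on a long edge, about 140 g (varies by a quarter either way). Origin: centre of its underside (the edge it stands on); x along its length, y across its thickness, z up. Best held across its thickness near mid-length with the fingertips at most 32 mm below its top edge, so that they clear the guides. 41 mm of air to each neighbour.
- cradle_of_large_phone: The white plastic cradle on the intake board in which the large phone stands at the start; fixed to the board (the four cradles are alike). 110 x 48 mm. Origin: centre of its underside, on the board, 10 mm above the table; x along the slot, y across. Slot floor 4 mm above the origin; its guides leave a slot 17 mm wide for the lower 22 mm, flare to 31 mm wide and end 34 mm above the slot floor.
- cradle_of_medium_phone: The white plastic cradle on the intake board in which the medium phone stands at the start; fixed to the board (the four cradles are alike). 110 x 48 mm. Origin: centre of its underside, on the board, 10 mm above the table; x along the slot, y across. Slot floor 4 mm above the origin; its guides leave a slot 17 mm wide for the lower 22 mm, flare to 31 mm wide and end 34 mm above the slot floor.
- cradle_of_small_phone: The white plastic cradle on the intake board in which the small phone stands at the start; fixed to the board (the four cradles are alike). 110 x 48 mm. Origin: centre of its underside, on the board, 10 mm above the table; x along the slot, y across. Slot floor 4 mm above the origin; its guides leave a slot 17 mm wide for the lower 22 mm, flare to 31 mm wide and end 34 mm above the slot floor.
- cradle_of_hotspot: The white plastic cradle on the intake board in which the hotspot stands at the start; fixed to the board (the four cradles are alike). 110 x 48 mm. Origin: centre of its underside, on the board, 10 mm above the table; x along the slot, y across. Slot floor 4 mm above the origin; its guides leave a slot 17 mm wide for the lower 22 mm, flare to 31 mm wide and end 34 mm above the slot floor.
- intake_board: Intake rack: fixed plywood board, 130 (x) x 226 (y) x 10 mm, with the four white cradles in a row along its y at +82.5, +27.5, -27.5 and -82.5 mm (which one where differs from start to start). Origin: centre of its underside, on the table; x roughly away from the robot, y to the robot's left. Left or right of the middle of the desk, turned up to 14 degrees.
- test_rack: Test rack, empty at first: black, fixed, base, 130 (x) x 226 (y) x 14 mm, with four aluminium-lined slots, solid black fillers between. Origin: centre of its underside, on the table; x roughly away from the robot, along the slots, y to its left. Slot middles x = 0, y = +82.5, +27.5, -27.5, -82.5 mm; floor at z = 14 mm; slots 110 mm long, 17 mm wide for the lower 22 mm, flaring to 31 mm wide at guide top, 34 mm above the floor.
Mind the look-alikes: they are no part of the job. Several things have the shape of the hotspot; the one meant has the colours described above.

How it is judged:
At the end, for the whole second after the job is handed in: Each device stands in the test rack in the mirrored place of its start cradle: within 12 mm of the slot middle across and 20 mm along, underside 10 to 20 mm above the rack underside (slot floor 14), leaning under 0.22 rad, at rest (0.03 m/s, 0.3 rad/s), not touched by the fingers (((y of cradle_of_large_phone in the frame of intake_board between 0.0625 and 0.1025 m and y of large_phone in the frame of test_rack between -0.0945 and -0.0705 m) or (y of cradle_of_large_phone in the frame of intake_board between 0.0075 and 0.0475 m and y of large_phone in the frame of test_rack between -0.0395 and -0.0155 m) or (y of cradle_of_large_phone in the frame of intake_board between -0.0475 and -0.0075 m and y of large_phone in the frame of test_rack between 0.0155 and 0.0395 m) or (y of cradle_of_large_phone in the frame of intake_board between -0.1025 and -0.0625 m and y of large_phone in the frame of test_rack between 0.0705 and 0.0945 m)) and x of large_phone in the frame of test_rack between -0.02 and 0.02 m and z of large_phone in the frame of test_rack between 0.01 and 0.02 m and angle between each of large_phone, medium_phone, small_phone, hotspot's own z axis and vertical below 0.22 rad and linear speed of each of large_phone, medium_phone, small_phone, hotspot below 0.03 m/s and angular speed of each of large_phone, medium_phone, small_phone, hotspot below 0.3 rad/s and contact force between the fingers and large_phone below 0.1 N and ((y of cradle_of_medium_phone in the frame of intake_board between 0.0625 and 0.1025 m and y of medium_phone in the frame of test_rack between -0.0945 and -0.0705 m) or (y of cradle_of_medium_phone in the frame of intake_board between 0.0075 and 0.0475 m and y of medium_phone in the frame of test_rack between -0.0395 and -0.0155 m) or (y of cradle_of_medium_phone in the frame of intake_board between -0.0475 and -0.0075 m and y of medium_phone in the frame of test_rack between 0.0155 and 0.0395 m) or (y of cradle_of_medium_phone in the frame of intake_board between -0.1025 and -0.0625 m and y of medium_phone in the frame of test_rack between 0.0705 and 0.0945 m)) and x of medium_phone in the frame of test_rack between -0.02 and 0.02 m and z of medium_phone in the frame of test_rack between 0.01 and 0.02 m and contact force between the fingers and medium_phone below 0.1 N and ((y of cradle_of_small_phone in the frame of intake_board between 0.0625 and 0.1025 m and y of small_phone in the frame of test_rack between -0.0945 and -0.0705 m) or (y of cradle_of_small_phone in the frame of intake_board between 0.0075 and 0.0475 m and y of small_phone in the frame of test_rack between -0.0395 and -0.0155 m) or (y of cradle_of_small_phone in the frame of intake_board between -0.0475 and -0.0075 m and y of small_phone in the frame of test_rack between 0.0155 and 0.0395 m) or (y of cradle_of_small_phone in the frame of intake_board between -0.1025 and -0.0625 m and y of small_phone in the frame of test_rack between 0.0705 and 0.0945 m)) and x of small_phone in the frame of test_rack between -0.02 and 0.02 m and z of small_phone in the frame of test_rack between 0.01 and 0.02 m and contact force between the fingers and small_phone below 0.1 N and ((y of cradle_of_hotspot in the frame of intake_board between 0.0625 and 0.1025 m and y of hotspot in the frame of test_rack between -0.0945 and -0.0705 m) or (y of cradle_of_hotspot in the frame of intake_board between 0.0075 and 0.0475 m and y of hotspot in the frame of test_rack between -0.0395 and -0.0155 m) or (y of cradle_of_hotspot in the frame of intake_board between -0.0475 and -0.0075 m and y of hotspot in the frame of test_rack between 0.0155 and 0.0395 m) or (y of cradle_of_hotspot in the frame of intake_board between -0.1025 and -0.0625 m and y of hotspot in the frame of test_rack between 0.0705 and 0.0945 m)) and x of hotspot in the frame of test_rack between -0.02 and 0.02 m and z of hotspot in the frame of test_rack between 0.01 and 0.02 m and contact force between the fingers and hotspot below 0.1 N).
It fails at once if a device is tipped over (more than 40 degrees from upright) (angle between any of large_phone, medium_phone, small_phone, hotspot's own z axis and vertical above 0.7 rad).
It fails at once if a device is dropped (faster than 0.6 m/s, some 18 mm of free fall, with no finger on it) ((contact force between the fingers and large_phone below 0.05 N and linear speed of large_phone above 0.6 m/s) or (contact force between the fingers and medium_phone below 0.05 N and linear speed of medium_phone above 0.6 m/s) or (contact force between the fingers and small_phone below 0.05 N and linear speed of small_phone above 0.6 m/s) or (contact force between the fingers and hotspot below 0.05 N and linear speed of hotspot above 0.6 m/s)).
It also fails if it takes over 109 s, if anything falls off the work surface, if the arm or the gripper's body presses on something with over 40 N, if the wrist force passes 120 N, or if a joint passes its speed limit or range.

## Working session

There is one attempt and no reset: what is moved stays moved. The work goes in short steps, Python scripts to look and compute and a tool call to move; the robot and the scene stay as the last step left them, time stands still between calls to the robot, and variables do not carry over. Pictures are saved under pics/ and viewed, at most 14 in all, crops included, and the job is handed in when it is done.

Besides the shell and the picture viewer there is one more tool, called after "Request:" as a command line: name --argument value ..., lists and objects as JSON in quotes. send_rows: Moves the arm, as the interface text tells. Its arguments: {"type":"object","properties":{"deltas":{"type":"array","items":{"type":"object","properties":{"dx":{"type":"number"},"dy":{"type":"number"},"dz":{"type":"number"},"rx":{"type":"number"},"ry":{"type":"number"},"rz":{"type":"number"}}}},"jaw":{"type":"number"},"newtons":{"type":"number"}},"required":["deltas"]}

```bash
mkdir -p pics; cat > h.py <<'E'
import numpy as np, cv2
from scipy.spatial.transform import Rotation as R
from bench import r
def grab(n):
    d=r.grab_frame(n); f=240/np.tan(np.radians(d["vertical_fov"])/2)
    o=np.array(d["orientation"]); M=R.from_rotvec(o).as_matrix() if o.size==3 else (o if o.shape==(3,3) else R.from_quat(o).as_matrix())
    z=d["z_map"]; v,u=np.mgrid[0:480,0:640]
    P=np.stack([(u-d["cx"])/f*z,(v-d["cy"])/f*z,z],-1)@M.T+np.array(d["xyz"])
    P[z==0]=np.nan
    return d["frame"],P,d,M
E
python3 - <<'E'
from h import *
for n in("top","scene"):
    im,P,d,M=grab(n); cv2.imwrite(f"pics/{n}0.png",im); np.save(f"{n}P.npy",P)
    print(n,d["xyz"],d["orientation"],d["vertical_fov"],d["cx"],d["cy"])
print(r.get_obs())
E
```

```text
top [ 0.40156802 -0.00750602  0.98978878] [-2.10271469  2.15822044 -0.20836219] 45.16062740602209 327.35999443658005 234.5775751047615
scene [0.89212522 0.42985784 0.93496628] [-0.8567923  -2.75338873  0.77283031] 45.586023639821875 324.3863131073183 239.80848429953056
{'clock': 0.1, 'joints': array([-1.25209269,  0.47772609,  0.02233274,  1.55634514, -0.01151521,
        1.10927829, -0.08312576]), 'qvel': array([-0.00105471, -0.00282934, -0.00125446, -0.00356416, -0.00011268,
        0.0003665 ,  0.00020285]), 'tau': array([ 5.05067990e-03, -5.97753096e+01,  1.61417004e+00, -2.81952864e+01,
        1.29208207e-02,  5.08877172e-03, -2.32608522e-05]), 'tcp_pos': array([0.27919676, 0.61394209, 0.21202009]), 'orientation': array([-6.65297820e-01, -3.07008622e+00,  2.52937932e-03]), 'contact_force': array([ 0.12902373, -0.38486852, -0.4171822 ]), 'moment': array([-0.04515388, -0.01661716,  0.02408027]), 'gripper_force': 0.0, 'grip_width': 0.08534006432322447}
```

View pics/top0.png

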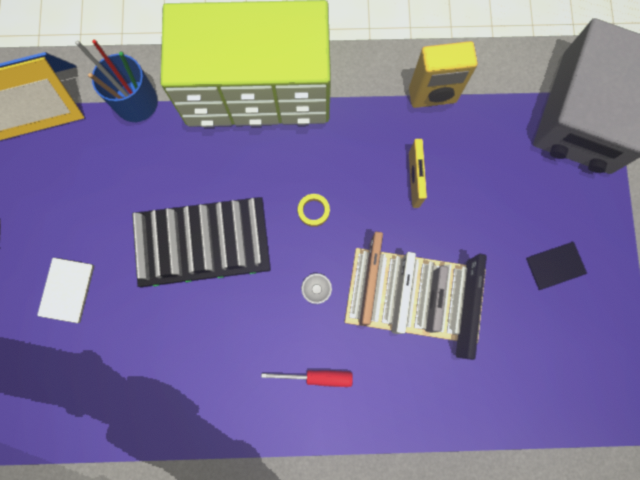

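View pics/scene0.png

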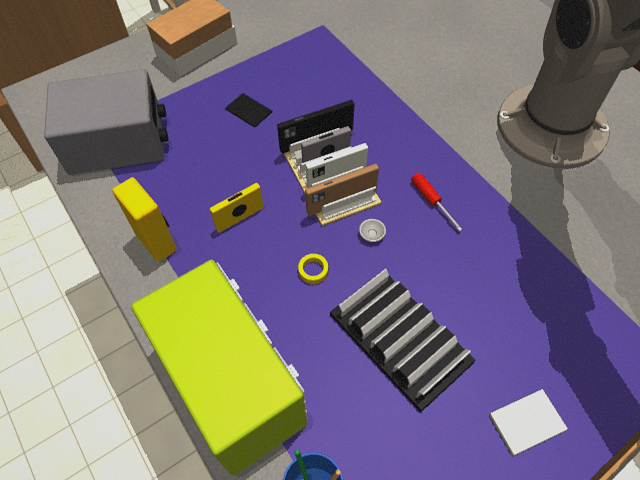

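Top view, where up is +x and left is +y: the intake rack is on the right at about (415,295). Left to right it holds bronze medium (372,278), white small (407,292), grey hotspot (438,298) and black large (472,306). The test rack is on the left at about (200,240).

The hotspot look-alikes are the yellow device at (418,173), the flat black slab at (556,265) and the white slab at (66,290). The grey one with a disc in the cradle at (438,298) fits the description. I'll confirm it in a crop while measuring.

```bash
python3 - <<'E'
from h import *
im=cv2.imread("pics/scene0.png"); cv2.imwrite("pics/crop1.png",cv2.resize(im[90:230,260:400],None,fx=4,fy=4))
def rect(xy):
    (c,s,a)=cv2.minAreaRect((xy*1000).astype(np.float32)); b=cv2.boxPoints((c,s,a))
    e=[b[1]-b[0],b[2]-b[1]]; e=max(e,key=np.linalg.norm)
    return np.round(c,1),np.round(sorted(s),1),np.round(np.degrees(np.arctan2(e[1],e[0])),1)
for n in("top","scene"):
    P=np.load(n+"P.npy"); X,Y,Z=P[...,0],P[...,1],P[...,2]
    table=np.nanmedian(Z[(Z<.03)&(X>.3)&(X<.7)]); print(n,"table",table)
    # racks
    for nm,lo,hi in(("test",.009,.06),("intakeboard",.006,.05)):
        m=(Z>lo)&(Z<hi)&(X>.25)&(X<.62)&((Y>.1)&(Y<.55) if nm=="test" else (Y<-.03)&(Y>-.5))
        k,l,st,_=cv2.connectedComponentsWithStats(m.astype(np.uint8)); i=1+np.argmax(st[1:,4])
        mm=l==i; print(nm,st[i],rect(P[mm][:,:2]), np.nanpercentile(Z[mm],[5,50,95]).round(4))
    m=(Z>.068)&(Z<.12)&(X>.2)&(X<.56)&(Y<-.03)&(Y>-.5)
    k,l,st,_=cv2.connectedComponentsWithStats(m.astype(np.uint8))
    for i in range(1,k):
        if st[i,4]<40: continue
        mm=l==i; zt=np.nanpercentile(Z[mm],97); t=mm&(Z>zt-.006)
        print(st[i],"ztop",zt.round(4),im[mm].mean(0).round(),rect(P[t][:,:2]),t.sum(),np.nanmedian(P[t],0).round(4))
E
```

```text
top table 0.000979710109713261
test [ 133  211  124   76 7898] (array([561.3, 206.8]), array([117.9, 213.3]), np.float32(-89.8)) [0.0119 0.0397 0.0487]
intakeboard [ 406  257   66  101 3525] (array([ 459.3, -197.9]), array([ 92.3, 163.3]), np.float32(-10.2)) [0.0081 0.0151 0.0482]
[361 239  22  86 843] ztop 0.0928 [121.  90.  99.] (array([493.4, -88. ]), array([ 14. , 135.6]), np.float32(-10.1)) 705 [ 0.4912 -0.0875  0.0895]
[395 252  21  82 830] ztop 0.0903 [122.  87.  97.] (array([ 475.1, -140.9]), array([ 14.3, 127.1]), np.float32(-10.5)) 689 [ 0.4744 -0.1407  0.0874]
[ 463  254   24  106 1325] ztop 0.0961 [157.  82. 100.] (array([ 450.5, -248.1]), array([ 14.8, 164. ]), np.float32(-10.5)) 937 [ 0.4491 -0.2477  0.0934]
[431 266  18  66 695] ztop 0.0885 [148.  82.  97.] (array([ 463.7, -194.3]), array([ 14.4, 103.2]), np.float32(-10.2)) 551 [ 0.4624 -0.1939  0.0854]
scene table 0.0003597464326378086
test [ 349  274  127  132 7245] (array([561.7, 207. ]), array([117.8, 214.5]), np.float32(-89.5)) [0.0116 0.0395 0.0482]
intakeboard [ 279  118   88   74 1733] (array([ 467.3, -183.6]), array([132.5, 164.8]), np.float32(-13.7)) [0.0086 0.0401 0.0487]
[ 277  100   78   37 1041] ztop 0.0949 [33. 29. 31.] (array([ 451.5, -247.2]), array([ 18., 165.]), np.float32(-10.2)) 481 [ 0.4544 -0.2466  0.0925]
[301 126  50  26 538] ztop 0.087 [ 94.  96. 101.] (array([ 465.1, -193.2]), array([ 16.8, 102.7]), np.float32(-11.1)) 315 [ 0.4654 -0.1925  0.0845]
[306 143  62  31 712] ztop 0.0893 [157. 162. 162.] (array([ 476.5, -139.7]), array([ 17.7, 126.2]), np.float32(-10.9)) 400 [ 0.4796 -0.1394  0.0867]
[312 163  67  35 814] ztop 0.0911 [ 67.  96. 128.] (array([494. , -86.6]), array([ 17.7, 134.2]), np.float32(-10.0)) 467 [ 0.4958 -0.0859  0.0885]
```

View pics/crop1.png

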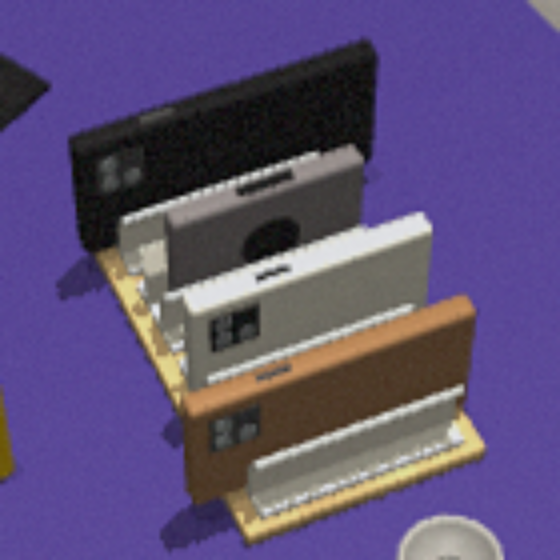

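The crop confirms the grey hotspot with the black disc, second from the right in the intake. Two boxes were cut off by my region limits (medium phone and test rack), so I'll re-measure those.

```bash
python3 - <<'E'
from h import *
def rect(xy):
    (c,s,a)=cv2.minAreaRect((xy*1000).astype(np.float32)); b=cv2.boxPoints((c,s,a))
    e=[b[1]-b[0],b[2]-b[1]]; e=max(e,key=np.linalg.norm)
    return np.round(c,1),np.round(sorted(s),1),np.round(np.degrees(np.arctan2(e[1],e[0])),1)
for n in("top","scene"):
    P=np.load(n+"P.npy"); X,Y,Z=P[...,0],P[...,1],P[...,2]
    def comp(m,k=1):
        q,l,st,_=cv2.connectedComponentsWithStats(m.astype(np.uint8)); return [l==i for i in 1+np.argsort(-st[1:,4])[:k]]
    mm=comp((Z>.008)&(Z<.06)&(X>.25)&(X<.72)&(Y>.05)&(Y<.6))[0]
    print(n,"test",rect(P[mm][:,:2]))
    # ridges (guide tops)
    for c in comp(mm&(Z>.043),8):
        if c.sum()>60: print("  ridge",c.sum(),rect(P[c][:,:2]))
    m=comp((Z>.0835)&(Z<.12)&(X>.3)&(X<.65)&(Y<-.03)&(Y>-.115))[0]
    print("medium",rect(P[m][:,:2]))
E
```

```text
top test (array([576.7, 196.7]), array([132.2, 226.6]), np.float32(-84.2))
  ridge 1162 (array([577.4, 196.1]), array([ 32.4, 110.5]), np.float32(5.7))
  ridge 1144 (array([571.9, 250.7]), array([ 31.7, 111. ]), np.float32(6.0))
  ridge 1143 (array([583. , 141.8]), array([ 32.3, 110.6]), np.float32(6.5))
  ridge 263 (array([567.2, 293.2]), array([  9.2, 109. ]), np.float32(5.1))
  ridge 205 (array([587. ,  99.8]), array([  6.8, 109.9]), np.float32(5.8))
medium (array([499.2, -89.2]), array([ 14.4, 147.9]), np.float32(-10.3))
scene test (array([577.6, 197.5]), array([133.2, 226. ]), np.float32(-84.1))
  ridge 1137 (array([572.4, 252.7]), array([ 31.8, 111.7]), np.float32(5.4))
  ridge 1053 (array([578. , 198.5]), array([ 32.4, 110.9]), np.float32(5.9))
  ridge 1001 (array([583.3, 143.1]), array([ 31.9, 112.2]), np.float32(5.1))
  ridge 205 (array([568.2, 294.3]), array([  6.7, 110.5]), np.float32(5.8))
  ridge 204 (array([588. , 100.7]), array([  8.4, 110.3]), np.float32(6.2))
medium (array([500.4, -87.7]), array([ 17.7, 147.6]), np.float32(-10.0))
```

Request:
send_rows --deltas '[{"dx": 12,"dy": -38,"rz": 3},{"dx": 24,"dy": -76,"rz": 6},{"dx": 36,"dy": -114,"rz": 9},{"dx": 48,"dy": -152,"rz": 12},{"dx": 60,"dy": -190,"rz": 14.2}]' --jaw 42 --newtons 60

```text
$.deltas[0]: bad value
```

Request:
send_rows --deltas '[{"dx": 12,"dy": -38,"dz": 0,"rx": 0,"ry": 0,"rz": 3},{"dx": 24,"dy": -76,"dz": 0,"rx": 0,"ry": 0,"rz": 6},{"dx": 36,"dy": -114,"dz": 0,"rx": 0,"ry": 0,"rz": 9},{"dx": 48,"dy": -152,"dz": 0,"rx": 0,"ry": 0,"rz": 12},{"dx": 60,"dy": -190,"dz": 0,"rx": 0,"ry": 0,"rz": 14.2}]' --jaw 42 --newtons 60

```text
clock: 0.52
tcp_pos: [0.3395, 0.4223, 0.2125]
orientation: [-0.276, -3.129, 0.001]
contact_force: [1.0, -0.1, 0.2]
grip_width: 0.0416
gripper_force: 0.0
```

Request:
send_rows --deltas '[{"dx": 12,"dy": -38,"dz": 0,"rx": 0,"ry": 0,"rz": 0},{"dx": 24,"dy": -76,"dz": 0,"rx": 0,"ry": 0,"rz": 0},{"dx": 36,"dy": -114,"dz": 0,"rx": 0,"ry": 0,"rz": 0},{"dx": 48,"dy": -152,"dz": 0,"rx": 0,"ry": 0,"rz": 0},{"dx": 60,"dy": -190,"dz": 0,"rx": 0,"ry": 0,"rz": 0}]'

```text
clock: 0.93
tcp_pos: [0.3994, 0.2323, 0.2128]
orientation: [-0.281, -3.129, 0.0]
contact_force: [0.7, -0.1, 0.6]
grip_width: 0.0424
gripper_force: 0.0
```

Request:
send_rows --deltas '[{"dx": 12,"dy": -38,"dz": 0,"rx": 0,"ry": 0,"rz": 0},{"dx": 24,"dy": -76,"dz": 0,"rx": 0,"ry": 0,"rz": 0},{"dx": 36,"dy": -114,"dz": 0,"rx": 0,"ry": 0,"rz": 0},{"dx": 48,"dy": -152,"dz": 0,"rx": 0,"ry": 0,"rz": 0},{"dx": 60,"dy": -190,"dz": 0,"rx": 0,"ry": 0,"rz": 0}]'

```text
clock: 1.35
tcp_pos: [0.4593, 0.0425, 0.2129]
orientation: [-0.281, -3.129, -0.0]
contact_force: [0.9, 0.4, 0.7]
grip_width: 0.0419
gripper_force: 0.0
```

Request:
send_rows --deltas '[{"dx": 10,"dy": -33,"dz": 0,"rx": 0,"ry": 0,"rz": 0},{"dx": 20,"dy": -66,"dz": -15,"rx": 0,"ry": 0,"rz": 0},{"dx": 30,"dy": -99,"dz": -35,"rx": 0,"ry": 0,"rz": 0},{"dx": 40,"dy": -131,"dz": -60,"rx": 0,"ry": 0,"rz": 0},{"dx": 40,"dy": -131,"dz": -80,"rx": 0,"ry": 0,"rz": 0}]'

```text
clock: 1.77
tcp_pos: [0.5002, -0.0937, 0.1321]
orientation: [0.293, 3.126, -0.005]
contact_force: [0.4, -0.5, -0.0]
grip_width: 0.0423
gripper_force: 0.0
```

Request:
send_rows --deltas '[{"dx": 0,"dy": 0,"dz": 0,"rx": 0,"ry": 0,"rz": 0},{"dx": 0,"dy": 0,"dz": -20,"rx": 0,"ry": 0,"rz": 0},{"dx": 0,"dy": 0,"dz": -40,"rx": 0,"ry": 0,"rz": 0},{"dx": 0,"dy": 0,"dz": -60,"rx": 0,"ry": 0,"rz": 0},{"dx": 0,"dy": 0,"dz": -60,"rx": 0,"ry": 0,"rz": 0}]'

```text
clock: 2.18
tcp_pos: [0.4972, -0.0847, 0.0708]
orientation: [-0.277, -3.124, -0.001]
contact_force: [-0.3, 0.2, -1.3]
grip_width: 0.0418
gripper_force: 0.0
```

```bash
python3 - <<'E'
from h import *
im,P,d,M=grab("scene"); cv2.imwrite("pics/g1.png",cv2.resize(im[60:260,240:440],None,fx=3,fy=3))
o=r.get_obs(); print(o["tcp_pos"],o["orientation"])
E
```

```text
[ 0.49821804 -0.08513919  0.07237296] [-2.77647909e-01 -3.12585255e+00 -5.82514126e-04]
```

View pics/g1.png

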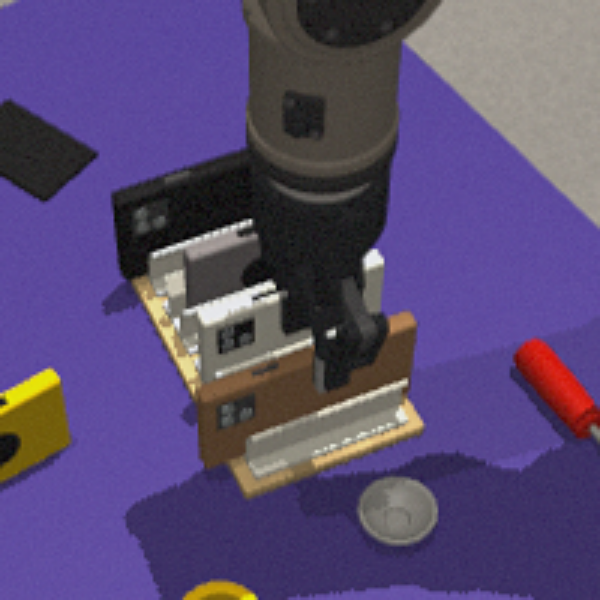

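The fingers straddle the bronze phone, with the near finger at about (345,345) in the crop. It looks a bit off mid-length, so I'll check it in depth.

```bash
python3 - <<'E'
from h import *
a=np.radians(-10.3); e=np.array([np.cos(a),np.sin(a)]); n=np.array([-e[1],e[0]])
c=np.array([.4998,-.0884])
for cam in("scene","top"):
    im,P,d,M=grab(cam); q=P[...,:2]-c; s=q@e*1000; t=q@n*1000; Z=P[...,2]
    for lo,hi in((.060,.075),(.075,.088),(.095,.11),(.11,.13)):
        m=(Z>lo)&(Z<hi)&(t>11)&(t<60)&(abs(s)<60)
        if m.sum()>5: print(cam,lo,m.sum(),"s",np.percentile(s[m],[2,50,98]).round(1),"t",np.percentile(t[m],[2,50,98]).round(1))
    m=(Z>.07)&(Z<.093)&(abs(t)<9)&(abs(s)<100); print("phone",np.percentile(s[m],[0,1,99,100]).round(1))
print(r.get_obs()["tcp_pos"])
E
```

```text
scene 0.095 42 s [-6.8  5.4  9.8] t [26.5 34.1 38.5]
scene 0.11 43 s [-6.3  5.8 10.4] t [23.9 31.6 39.6]
phone [-73.1 -71.7  74.4  74.8]Traceback (most recent call last):
  File "<stdin>", line 9, in <module>
    return _quantile_unchecked(
        a, q, axis, out, overwrite_input, method, keepdims, weights)
    return _ureduce(a,
                    func=_quantile_ureduce_func,
    ...<5 lines>...
                    overwrite_input=overwrite_input,
                    method=method)
    r = func(a, **kwargs)
    result = _quantile(arr,
                       quantiles=q,
    ...<2 lines>...
                       out=out,
                       weights=wgt)
    slices_having_nans = np.isnan(arr[-1, ...])
                                  ~~~^^^^^^^^^
IndexError: index -1 is out of bounds for axis 0 with size 0
```

The finger is centred to within about 2 mm, so I'll grasp.

Request:
send_rows --deltas '[{"dx": 0,"dy": 0,"dz": 0,"rx": 0,"ry": 0,"rz": 0},{"dx": 0,"dy": 0,"dz": 0,"rx": 0,"ry": 0,"rz": 0},{"dx": 0,"dy": 0,"dz": 0,"rx": 0,"ry": 0,"rz": 0},{"dx": 0,"dy": 0,"dz": 0,"rx": 0,"ry": 0,"rz": 0},{"dx": 0,"dy": 0,"dz": 0,"rx": 0,"ry": 0,"rz": 0}]' --jaw 8 --newtons 50

```text
clock: 2.75
tcp_pos: [0.4996, -0.0865, 0.0733]
orientation: [0.281, 3.128, 0.0]
contact_force: [0.2, 0.3, 0.5]
grip_width: 0.0082
gripper_force: 0.0
```

Request:
send_rows --deltas '[{"dx": 0,"dy": 0,"dz": 5,"rx": 0,"ry": 0,"rz": 0},{"dx": 0,"dy": 0,"dz": 15,"rx": 0,"ry": 0,"rz": 0},{"dx": 0,"dy": 0,"dz": 35,"rx": 0,"ry": 0,"rz": 0},{"dx": 0,"dy": 0,"dz": 55,"rx": 0,"ry": 0,"rz": 0},{"dx": 0,"dy": 0,"dz": 75,"rx": 0,"ry": 0,"rz": 0}]'

```text
clock: 3.17
tcp_pos: [0.4993, -0.0867, 0.1495]
orientation: [0.281, 3.129, -0.0]
contact_force: [0.0, -0.6, -0.3]
grip_width: 0.0078
gripper_force: 0.0
```

The opening reached 8 mm with no grip force, so the grasp missed. I'll look.

```bash
python3 - <<'E'
from h import *
im,P,d,M=grab("scene"); a=cv2.resize(im[40:260,240:460],None,fx=2.5,fy=2.5)
cv2.imwrite("pics/g2.png",a)
o=r.get_obs(); print(o)
E
```

```text
{'clock': 3.2167, 'joints': array([-0.27920979,  0.28443302,  0.39244376,  2.03297473, -0.14502437,
        0.84401664,  1.5858767 ]), 'qvel': array([ 0.01172997,  0.03211034, -0.00554608,  0.0020712 , -0.03241337,
       -0.10497507,  0.03564851]), 'tau': array([-1.38888773e+00, -3.12300324e+01,  2.16712050e+00, -1.85556632e+01,
       -6.71333447e-02,  1.71119347e-01,  2.98805558e-02]), 'tcp_pos': array([ 0.5017865 , -0.08721281,  0.15316931]), 'orientation': array([2.81774158e-01, 3.12292759e+00, 9.91273173e-04]), 'contact_force': array([ 1.46372858, -0.17633596,  2.2030142 ]), 'moment': array([ 0.00863984, -0.0681846 ,  0.01201603]), 'gripper_force': 0.0, 'grip_width': 0.007851663764803124}
```

View pics/g2.png

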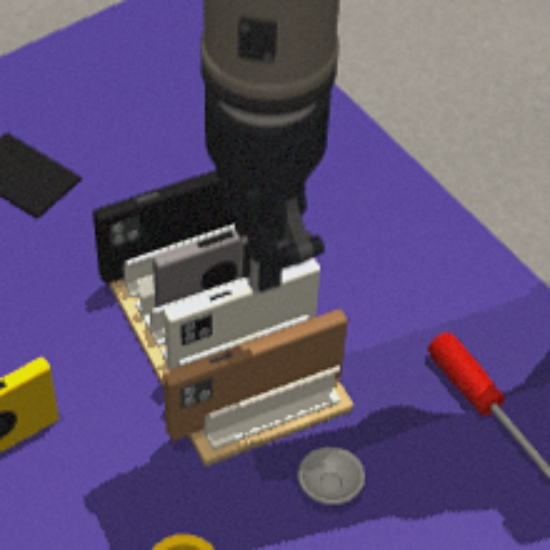

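```bash
python3 - <<'E'
from h import *
o=r.get_obs(); T=o["tcp_pos"]; 
a=np.radians(-10.3); e=np.array([np.cos(a),np.sin(a)]); n=np.array([-e[1],e[0]])
im,P,d,M=grab("scene"); q=P[...,:2]-T[:2]; s=q@e*1000; t=q@n*1000; Z=P[...,2]
print(T)
m=(abs(s)<60)&(abs(t)<80)&(Z>.097)
for lo in np.arange(.1,.26,.015):
    k=m&(Z>lo)&(Z<lo+.015)
    if k.sum()>3: print(lo.round(3),k.sum(),"s",np.percentile(s[k],[2,50,98]).round(1),"t",np.percentile(t[k],[2,50,98]).round(1))
k=(abs(t)<10)&(abs(s)<80)&(Z>.07)&(Z<.098); print(np.nanpercentile(Z[k],[50,90,99]))
# TCP projection
f=240/np.tan(np.radians(d["vertical_fov"])/2)
c=M.T@(T-np.array(d["xyz"])); print("tcp px",c[0]/c[2]*f+d["cx"],c[1]/c[2]*f+d["cy"], "crop",(c[0]/c[2]*f+d["cx"]-240)*2.5,(c[1]/c[2]*f+d["cy"]-40)*2.5)
E
```

```text
[ 0.5017865  -0.08721281  0.15316931]
0.16 9 s [ 6.1  9.1 11.5] t [-6.8  9.9 11.5]
0.175 84 s [-6.7  7.8 12.2] t [-8.8 10.2 18.8]
0.19 74 s [-6.3  8.1 11.7] t [-9.8  9.8 19.2]
0.205 64 s [-7.4 11.4 14.1] t [-15.4   2.2  35. ]
0.22 141 s [-7.4 11.6 14.1] t [-40.3  16.4  42.1]
0.235 164 s [-5.1 12.3 17.6] t [-43.7  16.5  52.3]
0.25 226 s [-11.6  10.9  18.1] t [-15.4  44.6  63.3]
[0.08694304 0.09022912 0.09211218]
tcp px 342.6279682279764 156.0572976812113 crop 256.569920569941 290.1432442030283
```

```bash
python3 - <<'E'
from h import *
im,P,d,M=grab("scene"); T=r.get_obs()["tcp_pos"]; print(T)
for v in range(136,166,2): print(v,[(int(1000*P[v,u,2]) if P[v,u,2]==P[v,u,2] else -1) for u in range(334,362,2)],[int(im[v,u].mean()) for u in range(334,362,2)])
cv2.imwrite("pics/g3.png",cv2.resize(im[110:180,310:390],None,fx=8,fy=8,interpolation=cv2.INTER_CUBIC))
E
```

```text
[ 0.50081744 -0.08666122  0.15005981]
136 [77, 205, 205, 223, 229, 227, 219, 221, 257, 256, 263, 265, 263, 265] [92, 56, 25, 26, 33, 35, 28, 30, 68, 65, 42, 36, 65, 73]
138 [77, 201, 202, 219, 224, 222, 222, 222, 256, 262, 265, 264, 262, 262] [65, 32, 19, 28, 34, 30, 27, 33, 40, 17, 40, 37, 58, 74]
140 [73, 194, 193, 215, 219, 216, 223, 240, 250, 260, 263, 263, 261, 260] [62, 34, 22, 37, 25, 34, 30, 19, 18, 35, 32, 40, 39, 58]
142 [66, 192, 188, 210, 213, 222, 231, 238, 245, 253, 258, 258, 255, 257] [64, 30, 25, 22, 26, 13, 18, 27, 27, 28, 27, 33, 25, 38]
144 [57, 184, 188, 202, 199, 220, 228, 233, 242, 248, 254, 241, 221, 87] [68, 34, 28, 77, 52, 27, 26, 18, 22, 21, 24, 20, 41, 155]
146 [55, 182, 179, 198, 197, 219, 223, 228, 238, 219, 87, 86, 88, 86] [46, 28, 34, 85, 49, 28, 18, 26, 14, 56, 151, 223, 235, 232]
148 [46, 176, 172, 191, 190, 196, 220, 191, 191, 88, 87, 85, 83, 88] [23, 19, 32, 82, 46, 36, 27, 23, 36, 245, 233, 231, 230, 232]
150 [38, 37, 179, 185, 183, 192, 191, 188, 187, 86, 85, 88, 85, 84] [43, 56, 69, 79, 43, 16, 28, 25, 45, 239, 232, 232, 227, 183]
152 [46, 44, 17
[... 209 characters left out ...]
, 50, 110, 113, 107, 108, 111, 107, 109]
156 [88, 88, 87, 87, 86, 84, 81, 79, 78, 76, 75, 71, 70, 67] [228, 227, 229, 163, 145, 118, 117, 111, 110, 113, 110, 110, 111, 108]
158 [85, 86, 81, 81, 78, 75, 76, 72, 71, 68, 69, 66, 62, 58] [223, 192, 143, 116, 111, 111, 113, 111, 111, 109, 108, 109, 112, 108]
160 [83, 78, 78, 78, 75, 73, -1, 65, 63, 63, 64, 60, 54, 53] [116, 107, 111, 111, 112, 113, 113, 113, 109, 112, 111, 110, 109, 113]
162 [77, 73, 72, 69, 68, 63, 62, 58, 58, 58, 53, 51, 50, 47] [110, 111, 110, 108, 112, 112, 112, 113, 109, 109, 110, 109, 108, 112]
164 [69, 67, 65, 63, 61, 58, 57, 56, 52, 51, 47, 44, 43, 45] [109, 110, 111, 110, 110, 111, 111, 109, 110, 108, 112, 108, 111, 109]
```

View pics/g3.png

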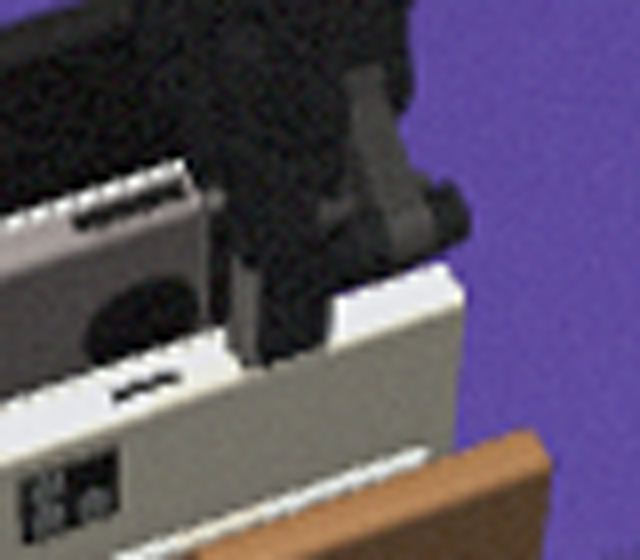

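The finger in the crop ends at z≈0.174 while the reported TCP is at 0.150. So the visible tips are about 24 mm above the TCP reading, roughly 35 mm higher than documented. The fingers closed above the phone and nothing was disturbed. I'll open and go lower, watching the force.

Request:
send_rows --deltas '[{"dx": 0,"dy": 0,"dz": 0,"rx": 0,"ry": 0,"rz": 0},{"dx": 0,"dy": 0,"dz": 0,"rx": 0,"ry": 0,"rz": 0},{"dx": 0,"dy": 0,"dz": 0,"rx": 0,"ry": 0,"rz": 0},{"dx": 0,"dy": 0,"dz": -30,"rx": 0,"ry": 0,"rz": 0},{"dx": 0,"dy": 0,"dz": -60,"rx": 0,"ry": 0,"rz": 0}]' --jaw 42

```text
clock: 3.73
tcp_pos: [0.5008, -0.0866, 0.088]
orientation: [0.28, 3.126, 0.001]
contact_force: [0.1, 0.3, -1.3]
grip_width: 0.0419
gripper_force: 0.0
```

Request:
send_rows --deltas '[{"dx": 0,"dy": 0,"dz": -15,"rx": 0,"ry": 0,"rz": 0},{"dx": 0,"dy": 0,"dz": -26,"rx": 0,"ry": 0,"rz": 0},{"dx": 0,"dy": 0,"dz": -37,"rx": 0,"ry": 0,"rz": 0},{"dx": 0,"dy": 0,"dz": -37,"rx": 0,"ry": 0,"rz": 0},{"dx": 0,"dy": 0,"dz": -37,"rx": 0,"ry": 0,"rz": 0}]'

```text
clock: 4.15
tcp_pos: [0.4994, -0.0867, 0.0508]
orientation: [-0.281, -3.128, 0.0]
contact_force: [0.5, 0.0, 0.5]
grip_width: 0.042
gripper_force: 0.0
```

```bash
cat > fing.py <<'E'
from h import *
import sys
# finger pixels near the TCP in device frame: python3 fing.py angle_deg
a=np.radians(float(sys.argv[1])); e=np.array([np.cos(a),np.sin(a)]); n=np.array([-e[1],e[0]])
im,P,d,M=grab("scene"); T=r.get_obs()["tcp_pos"]; q=P[...,:2]-T[:2]; s=q@e*1000; t=q@n*1000; Z=P[...,2]
print(T)
for lo in np.arange(.04,.12,.01):
    for sg in (1,-1):
        k=(t*sg>10)&(t*sg<42)&(abs(s)<25)&(Z>lo)&(Z<lo+.01)&(im.max(-1)<70)
        if k.sum()>3: print(lo.round(3),sg,k.sum(),"s",np.percentile(s[k],[3,50,97]).round(1),"t",np.percentile(t[k],[3,50,97]).round(1))
E
python3 fing.py -10.3
```

```text
[ 0.49992755 -0.08671859  0.05137811]
0.07 1 4 s [ 0.2  5.1 11. ] t [22.2 30.8 33.5]
0.07 -1 20 s [-2.2  6.1 11.2] t [-23.8 -20.7 -19.3]
0.08 1 28 s [-7.1  0.8  7.6] t [28.4 33.9 36.4]
0.08 -1 26 s [-0.1  6.6 10.8] t [-24.7 -21.5 -19.1]
0.09 1 10 s [ 5.1  6.5 10.2] t [24.6 30.9 36.4]
0.09 -1 21 s [ 0.1  5.8 11.3] t [-23.3 -21.  -19.4]
0.1 1 4 s [ 6.7  9.7 11.9] t [25.4 28.1 29.4]
0.1 -1 22 s [ 2.1  6.4 11.3] t [-25.  -21.2 -19.5]
0.11 1 18 s [ 0.9 12.1 13.5] t [24.5 31.  38.7]
0.11 -1 18 s [ 4.5 10.3 13.5] t [-31.3 -24.6 -21.7]
```

The tips are at about z=0.077 now, on both sides of the phone and centred. I'll go 12 mm lower and close.

Request:
send_rows --deltas '[{"dx": 0,"dy": -1,"dz": -6,"rx": 0,"ry": 0,"rz": 0},{"dx": 0,"dy": -1,"dz": -12,"rx": 0,"ry": 0,"rz": 0},{"dx": 0,"dy": -1,"dz": -12,"rx": 0,"ry": 0,"rz": 0}]'

```text
clock: 4.45
tcp_pos: [0.4991, -0.0875, 0.0383]
orientation: [-0.28, -3.128, -0.0]
contact_force: [-0.7, 0.4, 0.0]
grip_width: 0.0417
gripper_force: 0.0
```

Request:
send_rows --deltas '[{"dx": 0,"dy": 0,"dz": 0,"rx": 0,"ry": 0,"rz": 0},{"dx": 0,"dy": 0,"dz": 0,"rx": 0,"ry": 0,"rz": 0},{"dx": 0,"dy": 0,"dz": 0,"rx": 0,"ry": 0,"rz": 0},{"dx": 0,"dy": 0,"dz": 0,"rx": 0,"ry": 0,"rz": 0},{"dx": 0,"dy": 0,"dz": 0,"rx": 0,"ry": 0,"rz": 0}]' --jaw 8 --newtons 50

```text
clock: 4.87
tcp_pos: [0.4996, -0.0875, 0.0391]
orientation: [0.281, 3.129, 0.0]
contact_force: [-0.3, -1.0, 0.2]
grip_width: 0.0136
gripper_force: 49.8
```

Request:
send_rows --deltas '[{"dx": 0,"dy": 0,"dz": 5,"rx": 0,"ry": 0,"rz": 0},{"dx": 0,"dy": 0,"dz": 25,"rx": 0,"ry": 0,"rz": 0},{"dx": 0,"dy": 0,"dz": 50,"rx": 0,"ry": 0,"rz": 0},{"dx": 0,"dy": 0,"dz": 78,"rx": 0,"ry": 0,"rz": 0},{"dx": 0,"dy": 0,"dz": 100,"rx": 0,"ry": 0,"rz": 0}]'

```text
clock: 5.28
tcp_pos: [0.4992, -0.0878, 0.1406]
orientation: [0.281, 3.129, -0.0]
contact_force: [0.3, -0.3, -2.5]
grip_width: 0.0134
gripper_force: 49.5
```

Request:
send_rows --deltas '[{"dx": 6,"dy": 14,"dz": 0,"rx": 0,"ry": 0,"rz": 1},{"dx": 16,"dy": 38,"dz": 0,"rx": 0,"ry": 0,"rz": 4},{"dx": 28,"dy": 66,"dz": 0,"rx": 0,"ry": 0,"rz": 8},{"dx": 40,"dy": 95,"dz": 0,"rx": 0,"ry": 0,"rz": 12},{"dx": 53,"dy": 125,"dz": 0,"rx": 0,"ry": 0,"rz": 16}]'

```text
clock: 5.7
tcp_pos: [0.552, 0.0393, 0.1382]
orientation: [0.163, -3.136, -0.0]
contact_force: [1.2, -0.7, -2.5]
grip_width: 0.0136
gripper_force: 49.5
```

Request:
send_rows --deltas '[{"dx": 12,"dy": 28,"dz": 0,"rx": 0,"ry": 0,"rz": 0},{"dx": 24,"dy": 56,"dz": 0,"rx": 0,"ry": 0,"rz": 0},{"dx": 33,"dy": 77,"dz": 0,"rx": 0,"ry": 0,"rz": 0},{"dx": 33,"dy": 77,"dz": -10,"rx": 0,"ry": 0,"rz": 0},{"dx": 33,"dy": 77,"dz": -30,"rx": 0,"ry": 0,"rz": 0}]'

```text
clock: 6.12
tcp_pos: [0.5869, 0.118, 0.1095]
orientation: [-0.164, 3.134, 0.003]
contact_force: [0.5, -0.5, -2.1]
grip_width: 0.0134
gripper_force: 49.5
```

```bash
python3 - <<'E'
from h import *
o=r.get_obs(); print(o["tcp_pos"],o["orientation"],o["gripper_force"],o["grip_width"])
im,P,d,M=grab("scene"); cv2.imwrite("pics/p1.png",cv2.resize(im[180:430,300:520],None,fx=2.4,fy=2.4))
Z=P[...,2]; X,Y=P[...,0],P[...,1]
hsv=cv2.cvtColor(im,cv2.COLOR_BGR2HSV); m=(hsv[...,0]<18)&(hsv[...,1]>80)&(Z>.05)&(X>.4)&(X<.7)&(Y>.05)&(Y<.2)
xy=P[m]; print(m.sum(),cv2.minAreaRect((xy[:,:2]*1000).astype(np.float32)),xy[:,2].min(),xy[:,2].max())
a=np.radians(5.8); e=np.array([np.cos(a),np.sin(a)]); s=(xy[:,:2]-[.5772,.197])@e; print(np.percentile(s,[0,1,99,100]),(xy[:,:2]-[.5772,.197])@np.array([-e[1],e[0]])@np.ones(len(xy))/len(xy))
E
```

```text
[0.58693538 0.11798319 0.10951471] [-1.64279282e-01  3.13396634e+00  2.95168831e-03] 49.53679025173187 0.013379411328997497
1046 ((586.474609375, 139.16262817382812), (146.28846740722656, 55.728065490722656), 6.893431663513184) 0.08533855127836232 0.45478244825330777
[-0.06939751 -0.0668994   0.07641743  0.07696807] -0.07461822250210251
```

View pics/p1.png

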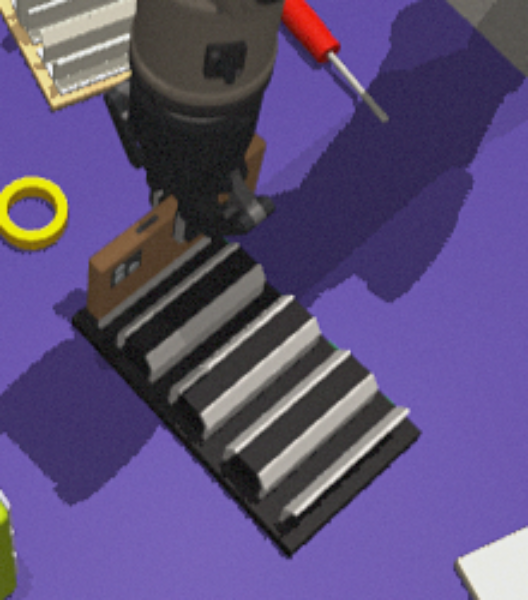

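The bronze phone is held upright over the rightmost slot (crop around (170,250)), with its length centre within about 3 mm. I'll lower it now.

Request:
send_rows --deltas '[{"dx": -1,"dy": 0,"dz": -12,"rx": 0,"ry": 0,"rz": 0},{"dx": -2,"dy": 0,"dz": -28,"rx": 0,"ry": 0,"rz": 0},{"dx": -2,"dy": 0,"dz": -42,"rx": 0,"ry": 0,"rz": 0},{"dx": -2,"dy": 0,"dz": -54,"rx": 0,"ry": 0,"rz": 0},{"dx": -2,"dy": 0,"dz": -64,"rx": 0,"ry": 0,"rz": 0}]'

```text
clock: 6.58
tcp_pos: [0.5829, 0.1142, 0.0437]
orientation: [0.157, -3.137, 0.0]
contact_force: [-0.9, 0.8, -2.5]
grip_width: 0.0133
gripper_force: 49.5
```

Request:
send_rows --deltas '[{"dx": 0,"dy": 0,"dz": -2,"rx": 0,"ry": 0,"rz": 0},{"dx": 0,"dy": 0,"dz": -4,"rx": 0,"ry": 0,"rz": 0},{"dx": 0,"dy": 0,"dz": -5.5,"rx": 0,"ry": 0,"rz": 0},{"dx": 0,"dy": 0,"dz": -5.5,"rx": 0,"ry": 0,"rz": 0}]'

```text
clock: 6.92
tcp_pos: [0.5839, 0.1145, 0.0398]
orientation: [-0.157, 3.137, 0.0]
contact_force: [-0.5, -0.4, -2.1]
grip_width: 0.0136
gripper_force: 49.5
```

Request:
send_rows --deltas '[{"dx": 0,"dy": 0,"dz": -1,"rx": 0,"ry": 0,"rz": 0},{"dx": 0,"dy": 0,"dz": -1.5,"rx": 0,"ry": 0,"rz": 0},{"dx": 0,"dy": 0,"dz": -1.5,"rx": 0,"ry": 0,"rz": 0}]'

```text
clock: 7.17
tcp_pos: [0.5841, 0.1146, 0.0391]
orientation: [-0.157, 3.136, 0.001]
contact_force: [-0.8, -0.4, 4.2]
grip_width: 0.0133
gripper_force: 50.6
```

Contact: the vertical force flipped from -2.1 to +4.2 N, so the phone is on the slot floor. Release to a 40 mm opening, then rise.

Request:
send_rows --deltas '[{"dx": 0,"dy": 0,"dz": 0,"rx": 0,"ry": 0,"rz": 0},{"dx": 0,"dy": 0,"dz": 0,"rx": 0,"ry": 0,"rz": 0},{"dx": 0,"dy": 0,"dz": 0,"rx": 0,"ry": 0,"rz": 0},{"dx": 0,"dy": 0,"dz": 15,"rx": 0,"ry": 0,"rz": 0},{"dx": 0,"dy": 0,"dz": 40,"rx": 0,"ry": 0,"rz": 0}]' --jaw 42

```text
clock: 7.58
tcp_pos: [0.5813, 0.1141, 0.076]
orientation: [0.158, -3.133, 0.002]
contact_force: [0.5, -0.5, 1.0]
grip_width: 0.0423
gripper_force: 0.0
```

Request:
send_rows --deltas '[{"dx": -3,"dy": -10,"dz": 35,"rx": 0,"ry": 0,"rz": 0},{"dx": -18,"dy": -45,"dz": 45,"rx": 0,"ry": 0,"rz": -4},{"dx": -32,"dy": -82,"dz": 45,"rx": 0,"ry": 0,"rz": -8},{"dx": -47,"dy": -120,"dz": 45,"rx": 0,"ry": 0,"rz": -12},{"dx": -62,"dy": -157,"dz": 45,"rx": 0,"ry": 0,"rz": -16}]'

```text
clock: 8.0
tcp_pos: [0.5209, -0.044, 0.1235]
orientation: [0.285, 3.127, 0.001]
contact_force: [1.3, -1.4, 0.0]
grip_width: 0.042
gripper_force: 0.0
```

```bash
cat > chk.py <<'E'
from h import *
im,P,d,M=grab("scene"); Z=P[...,2]; o=r.get_obs(); print(o["tcp_pos"],o["orientation"])
a=np.radians(5.8); e=np.array([np.cos(a),np.sin(a)]); n=np.array([-e[1],e[0]])
q=P[...,:2]-np.array([.5772,.197]); s=q@e*1000; t=q@n*1000
for y in(82.5,27.5,-27.5,-82.5):
    m=(abs(t-y)<14)&(abs(s)<100)&(Z>.06)&(Z<.11)
    if m.sum()>20:
        zt=np.percentile(Z[m],97); k=m&(Z>zt-.006)
        print("slot",y,"s",np.percentile(s[k],[1,99]).round(1),"t",np.percentile(t[k],[3,50,97]).round(1),"ztop",zt.round(4))
E
python3 chk.py
```

```text
[ 0.51679388 -0.05322348  0.1232464 ] [-0.30775283 -3.12496779  0.00620007]
slot -82.5 s [-71.3  71.7] t [-88.9 -82.  -76. ] ztop 0.0918
```

Bronze is seated and centred (s≈0, t≈-82). Next is the white phone.

Request:
send_rows --deltas '[{"dx": -14,"dy": -29,"dz": 0,"rx": 0,"ry": 0,"rz": 0},{"dx": -28,"dy": -58,"dz": -5,"rx": 0,"ry": 0,"rz": 0},{"dx": -41,"dy": -87,"dz": -20,"rx": 0,"ry": 0,"rz": 0},{"dx": -46,"dy": -98,"dz": -35,"rx": 0,"ry": 0,"rz": 0},{"dx": -46,"dy": -98,"dz": -35,"rx": 0,"ry": 0,"rz": 0}]'

```text
clock: 8.47
tcp_pos: [0.4721, -0.1435, 0.0861]
orientation: [-0.289, -3.124, 0.002]
contact_force: [-0.7, 0.1, -0.7]
grip_width: 0.0422
gripper_force: 0.0
```

Request:
send_rows --deltas '[{"dx": 0,"dy": 0,"dz": 0,"rx": 0,"ry": 0,"rz": 0},{"dx": 0,"dy": 0,"dz": 0,"rx": 0,"ry": 0,"rz": 0},{"dx": 0,"dy": 0,"dz": 0,"rx": 0,"ry": 0,"rz": 0}]'

```text
clock: 8.72
tcp_pos: [0.4769, -0.1392, 0.0886]
orientation: [0.277, 3.128, 0.001]
contact_force: [1.0, 0.3, -1.0]
grip_width: 0.0422
gripper_force: 0.0
```

Request:
send_rows --deltas '[{"dx": -1,"dy": -1,"dz": -15,"rx": 0,"ry": 0,"rz": 0},{"dx": -1,"dy": -1,"dz": -30,"rx": 0,"ry": 0,"rz": 0},{"dx": -1,"dy": -1,"dz": -43,"rx": 0,"ry": 0,"rz": 0},{"dx": -1,"dy": -1,"dz": -51,"rx": 0,"ry": 0,"rz": 0},{"dx": -1,"dy": -1,"dz": -51,"rx": 0,"ry": 0,"rz": 0}]'

```text
clock: 9.13
tcp_pos: [0.4743, -0.1403, 0.036]
orientation: [-0.278, -3.128, -0.001]
contact_force: [-0.3, -0.4, 0.5]
grip_width: 0.042
gripper_force: 0.0
```

Request:
send_rows --deltas '[{"dx": 0,"dy": 0,"dz": 0,"rx": 0,"ry": 0,"rz": 0},{"dx": 0,"dy": 0,"dz": 0,"rx": 0,"ry": 0,"rz": 0},{"dx": 0,"dy": 0,"dz": 0,"rx": 0,"ry": 0,"rz": 0},{"dx": 0,"dy": 0,"dz": 0,"rx": 0,"ry": 0,"rz": 0},{"dx": 0,"dy": 0,"dz": 0,"rx": 0,"ry": 0,"rz": 0}]' --jaw 8

```text
clock: 9.55
tcp_pos: [0.4753, -0.1416, 0.0377]
orientation: [0.28, 3.127, 0.0]
contact_force: [0.1, 0.6, 5.9]
grip_width: 0.0135
gripper_force: 49.5
```

Request:
send_rows --deltas '[{"dx": 0,"dy": 0,"dz": 5,"rx": 0,"ry": 0,"rz": 0},{"dx": 0,"dy": 0,"dz": 25,"rx": 0,"ry": 0,"rz": 0},{"dx": 0,"dy": 0,"dz": 52,"rx": 0,"ry": 0,"rz": 0},{"dx": 0,"dy": 0,"dz": 80,"rx": 0,"ry": 0,"rz": 0},{"dx": 0,"dy": 0,"dz": 105,"rx": 0,"ry": 0,"rz": 0}]'

```text
clock: 9.97
tcp_pos: [0.4738, -0.1417, 0.1433]
orientation: [-0.282, -3.128, 0.0]
contact_force: [1.3, -0.4, 0.1]
grip_width: 0.0133
gripper_force: 48.7
```

Request:
send_rows --deltas '[{"dx": 5,"dy": 14,"dz": 0,"rx": 0,"ry": 0,"rz": 1},{"dx": 14,"dy": 42,"dz": 0,"rx": 0,"ry": 0,"rz": 4},{"dx": 25,"dy": 75,"dz": 0,"rx": 0,"ry": 0,"rz": 8},{"dx": 36,"dy": 108,"dz": 0,"rx": 0,"ry": 0,"rz": 12},{"dx": 47,"dy": 141,"dz": 0,"rx": 0,"ry": 0,"rz": 16}]'

```text
clock: 10.38
tcp_pos: [0.521, 0.0014, 0.1415]
orientation: [0.163, -3.136, -0.0]
contact_force: [0.3, -0.3, -1.7]
grip_width: 0.013
gripper_force: 48.8
```

Request:
send_rows --deltas '[{"dx": 11,"dy": 33,"dz": 0,"rx": 0,"ry": 0,"rz": 0},{"dx": 22,"dy": 66,"dz": 0,"rx": 0,"ry": 0,"rz": 0},{"dx": 33,"dy": 99,"dz": 0,"rx": 0,"ry": 0,"rz": 0},{"dx": 44,"dy": 132,"dz": 0,"rx": 0,"ry": 0,"rz": 0},{"dx": 52,"dy": 156,"dz": 0,"rx": 0,"ry": 0,"rz": 0}]'

```text
clock: 10.8
tcp_pos: [0.573, 0.1598, 0.141]
orientation: [0.163, -3.136, -0.002]
contact_force: [0.7, -0.3, -2.5]
grip_width: 0.0135
gripper_force: 48.8
```

Request:
send_rows --deltas '[{"dx": 4,"dy": 13,"dz": 0,"rx": 0,"ry": 0,"rz": 0},{"dx": 4,"dy": 13,"dz": 0,"rx": 0,"ry": 0,"rz": 0},{"dx": 4,"dy": 13,"dz": -15,"rx": 0,"ry": 0,"rz": 0},{"dx": 4,"dy": 13,"dz": -30,"rx": 0,"ry": 0,"rz": 0},{"dx": 4,"dy": 13,"dz": -30,"rx": 0,"ry": 0,"rz": 0}]'

```text
clock: 11.22
tcp_pos: [0.5747, 0.1659, 0.1089]
orientation: [0.155, -3.132, 0.004]
contact_force: [-0.9, -0.7, -1.7]
grip_width: 0.0134
gripper_force: 48.8
```

Request:
send_rows --deltas '[{"dx": 0,"dy": 0,"dz": -4,"rx": 0,"ry": 0,"rz": 0},{"dx": 0,"dy": 0,"dz": -14,"rx": 0,"ry": 0,"rz": 0},{"dx": 0,"dy": 0,"dz": -24,"rx": 0,"ry": 0,"rz": 0},{"dx": 0,"dy": 0,"dz": -24,"rx": 0,"ry": 0,"rz": 0}]'

```text
clock: 11.55
tcp_pos: [0.5761, 0.1678, 0.086]
orientation: [0.157, -3.135, 0.002]
contact_force: [-0.4, -0.7, -1.2]
grip_width: 0.0136
gripper_force: 48.8
```

```bash
python3 chk.py
```

```text
[0.57649914 0.16797977 0.08678184] [ 1.57047049e-01 -3.13548831e+00  1.18759091e-03]
slot -27.5 s [ 4.5 60.4] t [-34.1 -21.9 -16.3] ztop 0.1092
slot -82.5 s [-16.3  72.6] t [-88.6 -81.9 -75.8] ztop 0.0917
```

Request:
send_rows --deltas '[{"dx": 1,"dy": 1,"dz": -10,"rx": 0,"ry": 0,"rz": 0},{"dx": 1,"dy": 1,"dz": -22,"rx": 0,"ry": 0,"rz": 0},{"dx": 1,"dy": 1,"dz": -33,"rx": 0,"ry": 0,"rz": 0},{"dx": 1,"dy": 1,"dz": -42,"rx": 0,"ry": 0,"rz": 0},{"dx": 1,"dy": 1,"dz": -46,"rx": 0,"ry": 0,"rz": 0}]'

```text
clock: 12.02
tcp_pos: [0.5772, 0.1691, 0.0397]
orientation: [0.157, -3.135, 0.002]
contact_force: [0.1, -0.2, -1.8]
grip_width: 0.0134
gripper_force: 48.8
```

Request:
send_rows --deltas '[{"dx": 0,"dy": 0,"dz": -1.5,"rx": 0,"ry": 0,"rz": 0},{"dx": 0,"dy": 0,"dz": -2.5,"rx": 0,"ry": 0,"rz": 0},{"dx": 0,"dy": 0,"dz": -2.5,"rx": 0,"ry": 0,"rz": 0}]'

```text
clock: 12.27
tcp_pos: [0.5786, 0.1695, 0.0395]
orientation: [-0.157, 3.137, 0.0]
contact_force: [-0.1, -0.3, -2.0]
grip_width: 0.0131
gripper_force: 48.8
```

Request:
send_rows --deltas '[{"dx": 0,"dy": 0,"dz": -1,"rx": 0,"ry": 0,"rz": 0},{"dx": 0,"dy": 0,"dz": -1.5,"rx": 0,"ry": 0,"rz": 0},{"dx": 0,"dy": 0,"dz": -1.5,"rx": 0,"ry": 0,"rz": 0}]'

```text
clock: 12.52
tcp_pos: [0.5786, 0.1696, 0.0382]
orientation: [-0.157, 3.137, 0.0]
contact_force: [-1.2, 0.1, -1.3]
grip_width: 0.0132
gripper_force: 48.8
```

Request:
send_rows --deltas '[{"dx": 0,"dy": 0,"dz": -0.7,"rx": 0,"ry": 0,"rz": 0},{"dx": 0,"dy": 0,"dz": -1.3,"rx": 0,"ry": 0,"rz": 0},{"dx": 0,"dy": 0,"dz": -1.3,"rx": 0,"ry": 0,"rz": 0}]'

```text
clock: 12.77
tcp_pos: [0.5786, 0.1696, 0.0378]
orientation: [-0.157, 3.137, 0.001]
contact_force: [-3.5, -0.7, 8.6]
grip_width: 0.0135
gripper_force: 50.1
```

White is down (+8.6 N). Release, rise, and go to the hotspot.

Request:
send_rows --deltas '[{"dx": 0,"dy": 0,"dz": 0,"rx": 0,"ry": 0,"rz": 0},{"dx": 0,"dy": 0,"dz": 0,"rx": 0,"ry": 0,"rz": 0},{"dx": 0,"dy": 0,"dz": 0,"rx": 0,"ry": 0,"rz": 0},{"dx": 0,"dy": 0,"dz": 15,"rx": 0,"ry": 0,"rz": 0},{"dx": 0,"dy": 0,"dz": 45,"rx": 0,"ry": 0,"rz": 0}]' --jaw 42

```text
clock: 13.18
tcp_pos: [0.5757, 0.1687, 0.0788]
orientation: [0.158, -3.131, 0.004]
contact_force: [0.3, 0.1, -0.1]
grip_width: 0.0418
gripper_force: 0.0
```

Request:
send_rows --deltas '[{"dx": -2,"dy": -6,"dz": 35,"rx": 0,"ry": 0,"rz": 0},{"dx": -12,"dy": -38,"dz": 45,"rx": 0,"ry": 0,"rz": -4},{"dx": -24,"dy": -76,"dz": 45,"rx": 0,"ry": 0,"rz": -8},{"dx": -36,"dy": -114,"dz": 45,"rx": 0,"ry": 0,"rz": -12},{"dx": -48,"dy": -152,"dz": 45,"rx": 0,"ry": 0,"rz": -16}]'

```text
clock: 13.6
tcp_pos: [0.53, 0.0162, 0.1271]
orientation: [0.285, 3.127, 0.001]
contact_force: [0.5, -0.9, 0.7]
grip_width: 0.0422
gripper_force: 0.0
```

Request:
send_rows --deltas '[{"dx": -12,"dy": -38,"dz": 0,"rx": 0,"ry": 0,"rz": 0},{"dx": -24,"dy": -76,"dz": 0,"rx": 0,"ry": 0,"rz": 0},{"dx": -36,"dy": -114,"dz": 0,"rx": 0,"ry": 0,"rz": 0},{"dx": -48,"dy": -152,"dz": 0,"rx": 0,"ry": 0,"rz": 0},{"dx": -60,"dy": -190,"dz": 0,"rx": 0,"ry": 0,"rz": 0}]'

```text
clock: 14.02
tcp_pos: [0.4697, -0.1741, 0.1268]
orientation: [0.28, 3.128, 0.0]
contact_force: [0.3, -0.5, 1.0]
grip_width: 0.0424
gripper_force: 0.0
```

Request:
send_rows --deltas '[{"dx": -6,"dy": -21,"dz": -10,"rx": 0,"ry": 0,"rz": 0},{"dx": -6,"dy": -21,"dz": -30,"rx": 0,"ry": 0,"rz": 0},{"dx": -6,"dy": -21,"dz": -35,"rx": 0,"ry": 0,"rz": 0},{"dx": -6,"dy": -21,"dz": -35,"rx": 0,"ry": 0,"rz": 0},{"dx": -6,"dy": -21,"dz": -35,"rx": 0,"ry": 0,"rz": 0}]'

```text
clock: 14.43
tcp_pos: [0.4646, -0.1926, 0.0916]
orientation: [-0.278, -3.128, -0.001]
contact_force: [-0.5, -0.8, 1.1]
grip_width: 0.042
gripper_force: 0.0
```

```bash
python3 chk.py; python3 - <<'E'
from h import *
P=grab("top")[1]; Z=P[...,2];c=np.array([.4644,-.1938]);a=np.radians(-10.3); e=np.array([np.cos(a),np.sin(a)]); n=np.array([-e[1],e[0]])
q=P[...,:2]-c; s=q@e*1000;t=q@n*1000
m=(Z>.078)&(Z<.09)&(abs(t)<20)&(abs(s)<70)
if m.sum(): print(np.percentile(s[m],[1,99]),np.percentile(t[m],[1,99]))
E
```

```text
[ 0.46516986 -0.19260277  0.09203187] [2.77784661e-01 3.12891191e+00 4.15706721e-04]
slot -27.5 s [-63.6  62.1] t [-33.3 -26.4 -20.4] ztop 0.0898
slot -82.5 s [-71.6  72.1] t [-88.9 -81.9 -75.8] ztop 0.0916
[-51.58983718  49.99573333] [-7.48706643  6.30310283]
```

White is seated and centred. Now descend on the hotspot.

Request:
send_rows --deltas '[{"dx": -1,"dy": -1,"dz": -15,"rx": 0,"ry": 0,"rz": 0},{"dx": -1,"dy": -1,"dz": -32,"rx": 0,"ry": 0,"rz": 0},{"dx": -1,"dy": -1,"dz": -47,"rx": 0,"ry": 0,"rz": 0},{"dx": -1,"dy": -1,"dz": -56.5,"rx": 0,"ry": 0,"rz": 0},{"dx": -1,"dy": -1,"dz": -56.5,"rx": 0,"ry": 0,"rz": 0}]'

```text
clock: 14.95
tcp_pos: [0.4629, -0.1935, 0.034]
orientation: [-0.278, -3.127, -0.001]
contact_force: [0.2, -0.5, 1.1]
grip_width: 0.042
gripper_force: 0.0
```

Request:
send_rows --deltas '[{"dx": 0,"dy": 0,"dz": 0,"rx": 0,"ry": 0,"rz": 0},{"dx": 0,"dy": 0,"dz": 0,"rx": 0,"ry": 0,"rz": 0},{"dx": 0,"dy": 0,"dz": 0,"rx": 0,"ry": 0,"rz": 0},{"dx": 0,"dy": 0,"dz": 0,"rx": 0,"ry": 0,"rz": 0},{"dx": 0,"dy": 0,"dz": 0,"rx": 0,"ry": 0,"rz": 0}]' --jaw 8

```text
clock: 15.37
tcp_pos: [0.4643, -0.1948, 0.0361]
orientation: [0.281, 3.127, -0.0]
contact_force: [-0.6, 0.9, 7.0]
grip_width: 0.0134
gripper_force: 49.8
```

Request:
send_rows --deltas '[{"dx": 0,"dy": 0,"dz": 5,"rx": 0,"ry": 0,"rz": 0},{"dx": 0,"dy": 0,"dz": 25,"rx": 0,"ry": 0,"rz": 0},{"dx": 0,"dy": 0,"dz": 52,"rx": 0,"ry": 0,"rz": 0},{"dx": 0,"dy": 0,"dz": 80,"rx": 0,"ry": 0,"rz": 0},{"dx": 0,"dy": 0,"dz": 105,"rx": 0,"ry": 0,"rz": 0}]'

```text
clock: 15.78
tcp_pos: [0.4629, -0.1946, 0.1416]
orientation: [-0.281, -3.128, 0.0]
contact_force: [1.1, -0.2, -1.7]
grip_width: 0.0134
gripper_force: 48.7
```

Request:
send_rows --deltas '[{"dx": 4,"dy": 14,"dz": 0,"rx": 0,"ry": 0,"rz": 1},{"dx": 11,"dy": 42,"dz": 0,"rx": 0,"ry": 0,"rz": 4},{"dx": 20,"dy": 75,"dz": 0,"rx": 0,"ry": 0,"rz": 8},{"dx": 29,"dy": 108,"dz": 0,"rx": 0,"ry": 0,"rz": 12},{"dx": 37,"dy": 141,"dz": 0,"rx": 0,"ry": 0,"rz": 16}]'

```text
clock: 16.2
tcp_pos: [0.5001, -0.0515, 0.1398]
orientation: [0.163, -3.137, -0.0]
contact_force: [0.1, 0.5, -1.6]
grip_width: 0.013
gripper_force: 48.8
```

Request:
send_rows --deltas '[{"dx": 9,"dy": 34,"dz": 0,"rx": 0,"ry": 0,"rz": 0},{"dx": 18,"dy": 68,"dz": 0,"rx": 0,"ry": 0,"rz": 0},{"dx": 27,"dy": 102,"dz": 0,"rx": 0,"ry": 0,"rz": 0},{"dx": 36,"dy": 136,"dz": 0,"rx": 0,"ry": 0,"rz": 0},{"dx": 45,"dy": 170,"dz": 0,"rx": 0,"ry": 0,"rz": 0}]'

```text
clock: 16.62
tcp_pos: [0.5447, 0.1186, 0.1395]
orientation: [0.158, -3.136, 0.0]
contact_force: [0.6, -0.2, -1.5]
grip_width: 0.0135
gripper_force: 48.8
```

Request:
send_rows --deltas '[{"dx": 9,"dy": 34,"dz": 0,"rx": 0,"ry": 0,"rz": 0},{"dx": 18,"dy": 68,"dz": 0,"rx": 0,"ry": 0,"rz": 0},{"dx": 25,"dy": 95,"dz": 0,"rx": 0,"ry": 0,"rz": 0},{"dx": 28,"dy": 107,"dz": 0,"rx": 0,"ry": 0,"rz": 0},{"dx": 28,"dy": 107,"dz": 0,"rx": 0,"ry": 0,"rz": 0}]'

```text
clock: 17.03
tcp_pos: [0.5725, 0.2283, 0.1391]
orientation: [0.167, -3.136, -0.002]
contact_force: [-0.5, 0.9, -1.4]
grip_width: 0.0132
gripper_force: 48.8
```

Request:
send_rows --deltas '[{"dx": 0,"dy": 0,"dz": -10,"rx": 0,"ry": 0,"rz": 0},{"dx": 0,"dy": 0,"dz": -25,"rx": 0,"ry": 0,"rz": 0},{"dx": 0,"dy": 0,"dz": -45,"rx": 0,"ry": 0,"rz": 0},{"dx": 0,"dy": 0,"dz": -53,"rx": 0,"ry": 0,"rz": 0},{"dx": 0,"dy": 0,"dz": -53,"rx": 0,"ry": 0,"rz": 0}]'

```text
clock: 17.45
tcp_pos: [0.5713, 0.2206, 0.0844]
orientation: [0.154, -3.133, 0.005]
contact_force: [-0.3, -0.5, -1.3]
grip_width: 0.0133
gripper_force: 48.8
```

Settle before entering the slot.

Request:
send_rows --deltas '[{"dx": 0,"dy": 0,"dz": 0,"rx": 0,"ry": 0,"rz": 0},{"dx": 0,"dy": 0,"dz": 0,"rx": 0,"ry": 0,"rz": 0},{"dx": 0,"dy": 0,"dz": 0,"rx": 0,"ry": 0,"rz": 0}]'

```text
clock: 17.7
tcp_pos: [0.5742, 0.2234, 0.0882]
orientation: [-0.157, 3.136, 0.001]
contact_force: [-0.1, 0.5, -1.4]
grip_width: 0.0136
gripper_force: 48.8
```

Request:
send_rows --deltas '[{"dx": 0,"dy": 1,"dz": -10,"rx": 0,"ry": 0,"rz": 0},{"dx": 0,"dy": 1,"dz": -24,"rx": 0,"ry": 0,"rz": 0},{"dx": 0,"dy": 1,"dz": -37,"rx": 0,"ry": 0,"rz": 0},{"dx": 0,"dy": 1,"dz": -46,"rx": 0,"ry": 0,"rz": 0},{"dx": 0,"dy": 1,"dz": -50,"rx": 0,"ry": 0,"rz": 0}]'

```text
clock: 18.12
tcp_pos: [0.572, 0.2242, 0.036]
orientation: [0.158, -3.134, 0.001]
contact_force: [-16.4, -5.4, 39.8]
grip_width: 0.0134
gripper_force: 54.8
```

Request:
send_rows --deltas '[{"dx": 0,"dy": 0,"dz": -1,"rx": 0,"ry": 0,"rz": 0},{"dx": 0,"dy": 0,"dz": -1.5,"rx": 0,"ry": 0,"rz": 0},{"dx": 0,"dy": 0,"dz": -1.5,"rx": 0,"ry": 0,"rz": 0}]'

```text
clock: 18.37
tcp_pos: [0.5729, 0.2243, 0.0362]
orientation: [0.157, -3.136, 0.0]
contact_force: [-4.1, -1.0, 6.9]
grip_width: 0.0134
gripper_force: 50.0
```

Seated: the touch was a bit firm (40 N transient) but it settled at 7 N. Release and head for the black phone.

Request:
send_rows --deltas '[{"dx": 0,"dy": 0,"dz": 0,"rx": 0,"ry": 0,"rz": 0},{"dx": 0,"dy": 0,"dz": 0,"rx": 0,"ry": 0,"rz": 0},{"dx": 0,"dy": 0,"dz": 0,"rx": 0,"ry": 0,"rz": 0},{"dx": 0,"dy": 0,"dz": 15,"rx": 0,"ry": 0,"rz": 0},{"dx": 0,"dy": 0,"dz": 45,"rx": 0,"ry": 0,"rz": 0}]' --jaw 42

```text
clock: 18.78
tcp_pos: [0.5708, 0.2234, 0.0776]
orientation: [0.158, -3.131, 0.005]
contact_force: [1.2, 0.4, 0.4]
grip_width: 0.042
gripper_force: 0.0
```

Request:
send_rows --deltas '[{"dx": -2,"dy": -6,"dz": 35,"rx": 0,"ry": 0,"rz": 0},{"dx": -12,"dy": -38,"dz": 47,"rx": 0,"ry": 0,"rz": -4},{"dx": -22,"dy": -76,"dz": 47,"rx": 0,"ry": 0,"rz": -8},{"dx": -32,"dy": -114,"dz": 47,"rx": 0,"ry": 0,"rz": -12},{"dx": -42,"dy": -152,"dz": 47,"rx": 0,"ry": 0,"rz": -16}]'

```text
clock: 19.2
tcp_pos: [0.5312, 0.0712, 0.1281]
orientation: [0.285, 3.127, 0.001]
contact_force: [-0.0, -1.5, -0.9]
grip_width: 0.0417
gripper_force: 0.0
```

Request:
send_rows --deltas '[{"dx": -10,"dy": -38,"dz": 0,"rx": 0,"ry": 0,"rz": 0},{"dx": -20,"dy": -76,"dz": 0,"rx": 0,"ry": 0,"rz": 0},{"dx": -30,"dy": -114,"dz": 0,"rx": 0,"ry": 0,"rz": 0},{"dx": -40,"dy": -152,"dz": 0,"rx": 0,"ry": 0,"rz": 0},{"dx": -50,"dy": -190,"dz": 0,"rx": 0,"ry": 0,"rz": 0}]'

```text
clock: 19.62
tcp_pos: [0.4809, -0.1193, 0.1278]
orientation: [0.28, 3.128, 0.0]
contact_force: [0.6, 0.1, -0.1]
grip_width: 0.0421
gripper_force: 0.0
```

Request:
send_rows --deltas '[{"dx": -9,"dy": -38,"dz": 0,"rx": 0,"ry": 0,"rz": 0},{"dx": -18,"dy": -76,"dz": 0,"rx": 0,"ry": 0,"rz": 0},{"dx": -27,"dy": -112,"dz": 0,"rx": 0,"ry": 0,"rz": 0},{"dx": -30,"dy": -130,"dz": -15,"rx": 0,"ry": 0,"rz": 0},{"dx": -30,"dy": -130,"dz": -30,"rx": 0,"ry": 0,"rz": 0}]'

```text
clock: 20.03
tcp_pos: [0.4507, -0.2536, 0.0984]
orientation: [0.292, 3.125, -0.005]
contact_force: [0.5, 0.7, -0.6]
grip_width: 0.0422
gripper_force: 0.0
```

Request:
send_rows --deltas '[{"dx": 0,"dy": 0,"dz": 0,"rx": 0,"ry": 0,"rz": 0},{"dx": 0,"dy": 0,"dz": 0,"rx": 0,"ry": 0,"rz": 0},{"dx": 0,"dy": 0,"dz": 0,"rx": 0,"ry": 0,"rz": 0}]'

```text
clock: 20.28
tcp_pos: [0.452, -0.2469, 0.098]
orientation: [0.279, 3.129, 0.0]
contact_force: [0.4, 0.1, -0.1]
grip_width: 0.042
gripper_force: 0.0
```

```bash
python3 chk.py; python3 - <<'E'
from h import *
P=grab("top")[1]; Z=P[...,2];c=np.array([.451,-.2477]);a=np.radians(-10.3); e=np.array([np.cos(a),np.sin(a)]); n=np.array([-e[1],e[0]])
q=P[...,:2]-c; s=q@e*1000;t=q@n*1000
m=(Z>.086)&(Z<.098)&(abs(t)<20)&(abs(s)<100)
if m.sum(): print(np.percentile(s[m],[1,99]),np.percentile(t[m],[1,99]))
E
```

```text
[ 0.45232539 -0.24680548  0.09827585] [2.78015182e-01 3.12823558e+00 1.80981644e-04]
slot 27.5 s [-51.6  49.9] t [21.6 28.3 34.7] ztop 0.0875
slot -27.5 s [-63.  62.] t [-33.4 -26.6 -20.3] ztop 0.0894
slot -82.5 s [-71.6  71.8] t [-89.  -82.  -75.7] ztop 0.0917
[-81.26641715  80.33074036] [-7.76729188  6.50992889]
```

Three are seated and centred. Now the black phone.

Request:
send_rows --deltas '[{"dx": -1,"dy": -1,"dz": -15,"rx": 0,"ry": 0,"rz": 0},{"dx": -1,"dy": -1,"dz": -32,"rx": 0,"ry": 0,"rz": 0},{"dx": -1,"dy": -1,"dz": -46,"rx": 0,"ry": 0,"rz": 0},{"dx": -1,"dy": -1,"dz": -55,"rx": 0,"ry": 0,"rz": 0},{"dx": -1,"dy": -1,"dz": -55,"rx": 0,"ry": 0,"rz": 0}]'

```text
clock: 20.8
tcp_pos: [0.4499, -0.2475, 0.0416]
orientation: [-0.279, -3.127, -0.001]
contact_force: [-0.1, 0.3, 0.7]
grip_width: 0.042
gripper_force: 0.0
```

Request:
send_rows --deltas '[{"dx": 0,"dy": 0,"dz": 0,"rx": 0,"ry": 0,"rz": 0},{"dx": 0,"dy": 0,"dz": 0,"rx": 0,"ry": 0,"rz": 0},{"dx": 0,"dy": 0,"dz": 0,"rx": 0,"ry": 0,"rz": 0},{"dx": 0,"dy": 0,"dz": 0,"rx": 0,"ry": 0,"rz": 0},{"dx": 0,"dy": 0,"dz": 0,"rx": 0,"ry": 0,"rz": 0}]' --jaw 8 --newtons 60

```text
clock: 21.22
tcp_pos: [0.4513, -0.2488, 0.0436]
orientation: [0.281, 3.127, -0.0]
contact_force: [-0.3, 0.1, 6.6]
grip_width: 0.0133
gripper_force: 59.5
```

Request:
send_rows --deltas '[{"dx": 0,"dy": 0,"dz": 5,"rx": 0,"ry": 0,"rz": 0},{"dx": 0,"dy": 0,"dz": 25,"rx": 0,"ry": 0,"rz": 0},{"dx": 0,"dy": 0,"dz": 52,"rx": 0,"ry": 0,"rz": 0},{"dx": 0,"dy": 0,"dz": 80,"rx": 0,"ry": 0,"rz": 0},{"dx": 0,"dy": 0,"dz": 105,"rx": 0,"ry": 0,"rz": 0}]'

```text
clock: 21.63
tcp_pos: [0.4498, -0.2485, 0.149]
orientation: [-0.281, -3.128, 0.0]
contact_force: [1.5, -0.3, -1.4]
grip_width: 0.0133
gripper_force: 58.5
```

Request:
send_rows --deltas '[{"dx": 3,"dy": 14,"dz": 0,"rx": 0,"ry": 0,"rz": 1},{"dx": 9,"dy": 42,"dz": 0,"rx": 0,"ry": 0,"rz": 4},{"dx": 17,"dy": 75,"dz": 0,"rx": 0,"ry": 0,"rz": 8},{"dx": 24,"dy": 108,"dz": 0,"rx": 0,"ry": 0,"rz": 12},{"dx": 31,"dy": 141,"dz": 0,"rx": 0,"ry": 0,"rz": 16}]'

```text
clock: 22.05
tcp_pos: [0.4807, -0.1055, 0.1471]
orientation: [0.163, -3.136, -0.001]
contact_force: [1.5, -0.8, -2.4]
grip_width: 0.0131
gripper_force: 58.7
```

Request:
send_rows --deltas '[{"dx": 8,"dy": 34,"dz": 0,"rx": 0,"ry": 0,"rz": 0},{"dx": 15,"dy": 68,"dz": 0,"rx": 0,"ry": 0,"rz": 0},{"dx": 23,"dy": 102,"dz": 0,"rx": 0,"ry": 0,"rz": 0},{"dx": 30,"dy": 136,"dz": 0,"rx": 0,"ry": 0,"rz": 0},{"dx": 38,"dy": 170,"dz": 0,"rx": 0,"ry": 0,"rz": 0}]'

```text
clock: 22.47
tcp_pos: [0.5183, 0.0645, 0.1469]
orientation: [0.158, -3.136, 0.0]
contact_force: [0.8, -0.3, -1.8]
grip_width: 0.0131
gripper_force: 58.7
```

Request:
send_rows --deltas '[{"dx": 8,"dy": 34,"dz": 0,"rx": 0,"ry": 0,"rz": 0},{"dx": 15,"dy": 68,"dz": 0,"rx": 0,"ry": 0,"rz": 0},{"dx": 23,"dy": 102,"dz": 0,"rx": 0,"ry": 0,"rz": 0},{"dx": 30,"dy": 136,"dz": 0,"rx": 0,"ry": 0,"rz": 0},{"dx": 38,"dy": 170,"dz": 0,"rx": 0,"ry": 0,"rz": 0}]'

```text
clock: 22.88
tcp_pos: [0.5562, 0.2343, 0.1467]
orientation: [0.159, -3.136, 0.001]
contact_force: [-0.3, 0.2, -2.7]
grip_width: 0.0131
gripper_force: 58.7
```

Request:
send_rows --deltas '[{"dx": 6,"dy": 28,"dz": 0,"rx": 0,"ry": 0,"rz": 0},{"dx": 10,"dy": 46,"dz": 0,"rx": 0,"ry": 0,"rz": 0},{"dx": 10,"dy": 46,"dz": -10,"rx": 0,"ry": 0,"rz": 0},{"dx": 10,"dy": 46,"dz": -30,"rx": 0,"ry": 0,"rz": 0},{"dx": 10,"dy": 46,"dz": -50,"rx": 0,"ry": 0,"rz": 0}]'

```text
clock: 23.3
tcp_pos: [0.5668, 0.2787, 0.0965]
orientation: [0.159, -3.137, 0.0]
contact_force: [0.6, -0.2, -3.1]
grip_width: 0.0131
gripper_force: 58.8
```

Request:
send_rows --deltas '[{"dx": 0,"dy": 0,"dz": 0,"rx": 0,"ry": 0,"rz": 0},{"dx": 0,"dy": 0,"dz": 0,"rx": 0,"ry": 0,"rz": 0},{"dx": 0,"dy": 0,"dz": 0,"rx": 0,"ry": 0,"rz": 0},{"dx": 0,"dy": 0,"dz": 0,"rx": 0,"ry": 0,"rz": 0}]'

```text
clock: 23.63
tcp_pos: [0.5682, 0.2786, 0.0988]
orientation: [-0.157, 3.136, 0.001]
contact_force: [-0.4, 0.3, -2.4]
grip_width: 0.013
gripper_force: 58.7
```

Request:
send_rows --deltas '[{"dx": 0,"dy": 0.5,"dz": -10,"rx": 0,"ry": 0,"rz": 0},{"dx": 0,"dy": 0.5,"dz": -22,"rx": 0,"ry": 0,"rz": 0},{"dx": 0,"dy": 0.5,"dz": -34,"rx": 0,"ry": 0,"rz": 0},{"dx": 0,"dy": 0.5,"dz": -44,"rx": 0,"ry": 0,"rz": 0},{"dx": 0,"dy": 0.5,"dz": -50,"rx": 0,"ry": 0,"rz": 0}]'

```text
clock: 24.05
tcp_pos: [0.5662, 0.2784, 0.0452]
orientation: [0.157, -3.135, 0.002]
contact_force: [0.3, 0.8, -2.1]
grip_width: 0.0133
gripper_force: 58.8
```

Request:
send_rows --deltas '[{"dx": 0,"dy": 0,"dz": -1,"rx": 0,"ry": 0,"rz": 0},{"dx": 0,"dy": 0,"dz": -2,"rx": 0,"ry": 0,"rz": 0},{"dx": 0,"dy": 0,"dz": -3,"rx": 0,"ry": 0,"rz": 0},{"dx": 0,"dy": 0,"dz": -3,"rx": 0,"ry": 0,"rz": 0}]'

```text
clock: 24.38
tcp_pos: [0.5678, 0.2791, 0.0449]
orientation: [-0.157, 3.137, 0.001]
contact_force: [0.1, -0.6, -2.5]
grip_width: 0.0132
gripper_force: 58.8
```

Request:
send_rows --deltas '[{"dx": 0,"dy": 0,"dz": -1,"rx": 0,"ry": 0,"rz": 0},{"dx": 0,"dy": 0,"dz": -1.5,"rx": 0,"ry": 0,"rz": 0},{"dx": 0,"dy": 0,"dz": -1.5,"rx": 0,"ry": 0,"rz": 0}]'

```text
clock: 24.63
tcp_pos: [0.5678, 0.2792, 0.0437]
orientation: [-0.157, 3.137, 0.001]
contact_force: [0.1, 0.2, 0.4]
grip_width: 0.0128
gripper_force: 59.1
```

Weight is transferred (about 0 N). One more 0.5 mm, then release and rise.

Request:
send_rows --deltas '[{"dx": 0,"dy": 0,"dz": -0.5,"rx": 0,"ry": 0,"rz": 0},{"dx": 0,"dy": 0,"dz": -0.5,"rx": 0,"ry": 0,"rz": 0}]'

```text
clock: 24.8
tcp_pos: [0.5678, 0.2793, 0.0437]
orientation: [-0.158, 3.137, 0.001]
contact_force: [-1.8, -1.1, 5.4]
grip_width: 0.0132
gripper_force: 60.0
```

Request:
send_rows --deltas '[{"dx": 0,"dy": 0,"dz": 0,"rx": 0,"ry": 0,"rz": 0},{"dx": 0,"dy": 0,"dz": 0,"rx": 0,"ry": 0,"rz": 0},{"dx": 0,"dy": 0,"dz": 0,"rx": 0,"ry": 0,"rz": 0},{"dx": 0,"dy": 0,"dz": 15,"rx": 0,"ry": 0,"rz": 0},{"dx": 0,"dy": 0,"dz": 45,"rx": 0,"ry": 0,"rz": 0}]' --jaw 42

```text
clock: 25.22
tcp_pos: [0.5647, 0.2777, 0.0845]
orientation: [0.158, -3.131, 0.005]
contact_force: [-0.7, 1.0, 0.1]
grip_width: 0.0423
gripper_force: 0.0
```

Request:
send_rows --deltas '[{"dx": 0,"dy": 0,"dz": 35,"rx": 0,"ry": 0,"rz": 0},{"dx": 0,"dy": 30,"dz": 60,"rx": 0,"ry": 0,"rz": 0},{"dx": 0,"dy": 65,"dz": 75,"rx": 0,"ry": 0,"rz": 0},{"dx": 0,"dy": 100,"dz": 75,"rx": 0,"ry": 0,"rz": 0},{"dx": 0,"dy": 120,"dz": 75,"rx": 0,"ry": 0,"rz": 0}]'

```text
clock: 25.63
tcp_pos: [0.5669, 0.4046, 0.1644]
orientation: [-0.163, 3.135, 0.007]
contact_force: [-0.9, 1.2, -1.3]
grip_width: 0.0416
gripper_force: 0.0
```

```bash
python3 chk.py; python3 - <<'E'
from h import *
im=grab("scene")[0]; cv2.imwrite("pics/end.png",cv2.resize(im[200:430,300:520],None,fx=2.4,fy=2.4))
E
```

```text
[0.56511999 0.4083018  0.16313623] [-0.16984504  3.13649401  0.00902018]
slot 82.5 s [-80.8  80.1] t [76.5 83.3 89.6] ztop 0.0956
slot 27.5 s [-51.4  49.4] t [21.4 28.2 34.5] ztop 0.0878
slot -27.5 s [-62.9  61.7] t [-33.3 -26.6 -20.1] ztop 0.0897
slot -82.5 s [-71.5  71.8] t [-88.9 -81.8 -75.8] ztop 0.0914
```

View pics/end.png

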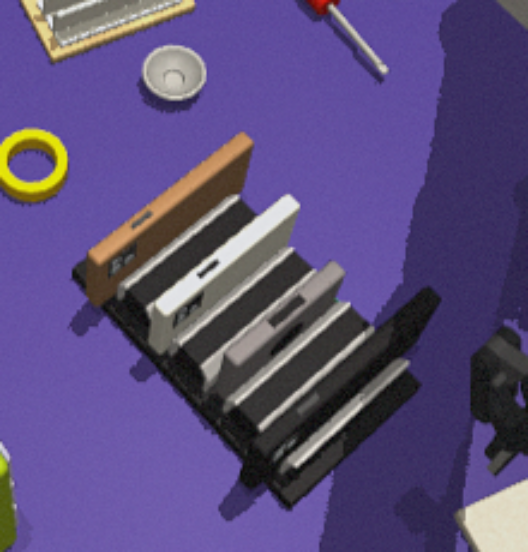

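All four stand upright and centred in the mirrored order: bronze (170,215), white (225,270), grey (285,325) and black (345,370) in the crop. The gripper is clear of them.

```bash
python3 -c "from bench import r; print(r.hand_in())"
```

```text
the job is handed in; nothing more can be done
None
```

All four devices stand upright in the test rack in reversed order, each centred in its slot to within about 1 mm by the camera, and the job was handed in at about 26 s; the hand-in returned no verdict.

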